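Tighten the captive cover screws of a bench instrument

TASK

Close up the beige instrument's sloping service cover: take the red-handled driver from its wooden stand and turn both sprung cross-slot screws in the black collars clockwise until they are fully home against their stops. Then hang the driver upright in its stand again. Keep the gripper and arm off the instrument, turn the screws with the driver only, and leave everything else on the bench where it is.

Things in the scene. Friction and masses are not known exactly. Their poses are not given: they have to be found in the camera images.
- load_unit: beige desk instrument, fixed: 170 mm deep, 240 mm wide, 40 mm high at its front (its -x side) and 138 mm at its back; its top is a flat cover that slopes 30 degrees down towards the front. Origin: centre of its underside. On the slope stand two black collars, one at its left (+y) and one at its right (-y), 156 mm apart
- rim_left (a point): centre of the rim of the left black collar (inside 36 mm, outside 47 mm, 14 mm high on the cover); z is the screw's axis, outwards, 30 degrees from vertical. Inside, face 4 mm below the rim, a brass head 33 mm across with a cross of two slots 9 mm wide, 5 mm deep, sprung: yields up to 4.5 mm inwards at 3 to 7.5 N. Where its slots point is not reported and varies (period 90 degrees)
- rim_right (a point): centre of the rim of the right black collar (inside 36 mm, outside 47 mm, 14 mm high on the cover); z is the screw's axis, outwards, 30 degrees from vertical. Inside, face 4 mm below the rim, a brass head 33 mm across with a cross of two slots 9 mm wide, 5 mm deep, sprung: yields up to 4.5 mm inwards at 3 to 7.5 N. Where its slots point is not reported and varies (period 90 degrees)
- screw_left (a joint): turn of the left screw (rad), 0 fully loose to 1.5 fully home against its stop; grows clockwise seen from outside. Only the turn since fully loose, not the direction of the slots; needs about 0.1 N m
- screw_right (a joint): turn of the right screw (rad), 0 fully loose to 1.5 fully home against its stop; grows clockwise seen from outside. Only the turn since fully loose, not the direction of the slots; needs about 0.1 N m
- driver: flat-blade driver, 143 mm long, 180 g. Origin: middle of the blade's end, z towards the handle. Blade 24 mm wide (x), 4 mm thick (y), 16 mm long; shaft 10 mm; cone to 26 mm diameter at z = 68 to 76; black flange 42 mm diameter, z = 76 to 82; red square handle 28 x 28 mm, flats square to x and y, z = 82 to 142. At the start it hangs upright in the stand, flange on the top plate, at any yaw
- stand: wooden tool stand, fixed, 90 x 90 mm, 100 mm high, with a 30 mm round hole through the middle of its 10 mm top plate; 78 mm free below the plate. Origin: centre of its underside. With the driver hung in it the driver's origin is 24 mm above this origin
- orange_box: orange plastic box 85 x 115 x 55 mm, loose bystander. Origin: centre of its underside as it stands or lies
- tape_roll: blue tape roll, 90 mm across, 24 mm high, loose bystander. Origin: centre of its underside as it stands or lies
- multimeter: yellow handheld meter 150 x 75 x 36 mm lying face up, loose bystander. Origin: centre of its underside as it stands or lies
- cleaner_bottle: white bottle with red cap, 60 mm across, 140 mm high, loose bystander. Origin: centre of its underside as it stands or lies
- mug: blue mug, 80 mm across, 95 mm high, loose bystander. Origin: centre of its underside as it stands or lies
- wrench: steel wrench 160 mm long lying flat, loose bystander. Origin: centre of its underside as it stands or lies
- flux_jar: amber jar, 56 mm across, 60 mm high, loose bystander. Origin: centre of its underside as it stands or lies
There are look-alikes about, which are no part of the job. There is more than one size of the driver; the job needs the smallest.

How it is judged:
By the outcome, as a careful person would: the job done as asked, in the order asked, and still so for the second after the job is handed in, with the robot touching nothing.
It also fails if it takes over 72 s, if anything falls off the work surface, if the arm or the gripper's body presses on something with over 40 N, if the wrist force passes 120 N, or if a joint passes its speed limit or range.

ROBOT

A 6-joint arm with a two-finger parallel gripper is mounted at the origin on the work surface. World frame = base frame: x ahead of the robot, y to its left, z up, the work surface at z = 0. Lengths are in m, angles in rad, forces in N, time in s.
With the tool pointing down it reaches from about 0.15 to 0.775 m from the base axis. Payload 6.1 kg.
Tool frame: the origin (TCP) lies midway between the tips of the shut fingers; the grasp point (between the pads) lies 19 mm behind it; z points along the fingers, y is the line along which they close (so a half turn about z gives the same grasp; the last joint's range is limited). The gripper opens to 85 mm and grips with 20 to 120 N. Pads are 22 mm wide; open, the fingers measure 114 mm over their backs; the gripper's body (76 mm by 85 mm) begins 54 mm behind the grasp point. The pads swing forward as they close: fully open they stand 13 mm farther back than shut.
Start: joints at [-1.321, 0.126, -0.04, 1.405, 0, 1.571], TCP at [0.13, -0.509, 0.231] pointing down, gripper open.
Joint ranges: [-2.72, 2.72], [-0.95, 1.95], [-1.27, 1.35], [-1.78, 2.02], [-1.46, 1.47], [-3.14, 3.14]. Speed limits (rad/s): [2.39, 2.39, 3.01, 3.14, 3.14, 3.14].

INTERFACE

Orientations are given as a unit quaternion [x, y, z, w].
In Python, from bench import manip gives the robot as it stands.
- The arm moves only by the tool servo_tool, never from a script. Its argument "series" is a list of rows, each an object with "offset": the shift along the tool's x, y, z in mm, a list of three; "delta_rot": the turn, a rotation vector about the tool's x, y, z in degrees, a list of three. A call has 1 to 10 rows; each row shifts and turns the commanded pose from where the row before left it, along the tool's axes as they then stand; what a row does not reach is not made up. A row lasts 1/8 s, in which the tool goes at most 62.5 mm and 10.7 degrees, less where a joint would pass 70% of its speed; a pose out of reach is approached as far as the arm can. A call is refused whole if a number of a shift passes 62.5 or a number of a turn 10.7, either way. A call with a gripper value outside its range is refused whole. "grip" is the opening, from -1 (shut) to 1 (fully open), so that 0 is half open, set as the call begins (left out, the last holds). The fingers move at their own pace and stop on an object; "squeeze" is the grip in N (left out, the last holds). Time passes only in rows, so rows that do not move let the fingers close. It gives the time, the measured TCP pose, the force, the opening and the grip force at its end, in the units of the state.
- manip.read_state(): the state, without advancing time (a new reading comes with each control period).
- manip.read_camera(name): name is "side" or "top"; returns a dict with "pixels" (400x640x3 uint8, red, green, blue), "mtx" (3x3 intrinsics, pixels), "pose" (4x4, takes a point from camera to world coordinates). Camera axes: x right, y up, looking along -z (the intrinsics and any distortion apply to the point x, -y, -z); pixel columns grow to the right and rows downward; lengths in m; the calibration is good to about 2 mm. A picture is of the moment at which its call begins. There is no depth.
- manip.finish_job(): hands the job in; it is judged then, once.
Trained networks look in the newest picture that a camera, given by its name, has taken for a name from the list of things; names that differ only in an ending like _2 or _b are one class to them, and where a whole thing is asked for, a point or a joint stands for the part that bears it (a point fixed in the world has none). Each returns a list of dicts, best first, with "confidence" (0 to 1); they miss things now and then, are a little off and sometimes report something else, mostly with a low value. They report only what shows in the picture. A call takes as long as a camera call. They do not tell look-alikes from the thing itself.
- manip.cut_out(thing, camera): "mask" (400x640 bool, what is visible of it) and "bbox" ([left, top, width, height] in pixels, round what is visible of it).
- manip.mark_of(thing, camera): "xy" ([column, row] in pixels: a listed point, or the origin of a listed thing).
The state is a dict: "time": time; "joint_pos": joint angles; "qvel": joint speeds; "tau": joint torques, N m; "tool_pos": TCP position; "ee_rot": TCP orientation; "ft_force": force on the tool from outside, world axes, zero at the start; "ft_torque": the same for the moment, N m; "opening": opening from 0.0 (shut) to 1.0 (fully open); "grip_force": force on a finger pad.
Only numpy, scipy, OpenCV 4.12 (cv2) and the standard library are available. Lean on these libraries where they do the work, as an engineer would, in place of code of your own. Each camera call takes 0.05 s, during which the arm holds its last target. There are 200 camera calls.

## Working session

There is one attempt and no reset: what is moved stays moved. The work goes in short steps, Python scripts to look and compute and a tool call to move; the robot and the scene stay as the last step left them, time stands still between calls to the robot, and variables do not carry over. Pictures are saved under pics/ and viewed, at most 13 in all, crops included, and the job is handed in when it is done.

Besides the shell and the picture viewer there is one more tool, called after "Call:" as name(argument=value, ...), one argument or row to a line, values as JSON. servo_tool: Moves the arm, as the interface text tells. Its arguments: {"type":"object","properties":{"series":{"type":"array","items":{"type":"object","properties":{"offset":{"type":"array","items":{"type":"number"}},"delta_rot":{"type":"array","items":{"type":"number"}}}}},"grip":{"type":"number"},"squeeze":{"type":"number"}},"required":["series"]}

```bash
mkdir -p pics; cat > h.py <<'E'
import numpy as np,cv2
from bench import manip
from scipy.spatial.transform import Rotation as R
def cam(n):
    c=manip.read_camera(n); return c
def ray(c,xy):
    K=c['mtx'];P=np.array(c['pose']);d=np.linalg.inv(K)@[xy[0],xy[1],1]
    d=np.array([d[0],-d[1],-d[2]]);return P[:3,3],P[:3,:3]@d
def onz(c,xy,z):
    o,d=ray(c,xy);return o+d*(z-o[2])/d[2]
def proj(c,p):
    P=np.array(c['pose']);q=P[:3,:3].T@(np.array(p)-P[:3,3]);q=np.array([q[0],-q[1],-q[2]]);u=np.array(c['mtx'])@q;return u[:2]/u[2]
def tri(cs,xys):
    A=np.zeros((3,3));b=np.zeros(3)
    for c,x in zip(cs,xys):
        o,d=ray(c,x);d=d/np.linalg.norm(d);M=np.eye(3)-np.outer(d,d);A+=M;b+=M@o
    return np.linalg.solve(A,b)
E
python3 - <<'E'
from h import *
for n in('top','side'):
    c=cam(n);cv2.imwrite(f'pics/{n}0.png',c['pixels'][:,:,::-1]);print(n,np.round(c['pose'],3).tolist(),np.round(c['mtx'],1).tolist(),c.keys())
    for t in('load_unit','rim_left','rim_right','driver','stand'):
        print(t,[(np.round(m['xy'],1).tolist(),round(m['confidence'],2)) for m in manip.mark_of(t,n)],[(m['bbox'],round(m['confidence'],2)) for m in manip.cut_out(t,n)])
s=manip.read_state();print(s)
E
```

```text
top [[0.018, 0.998, -0.06, 0.428], [-1.0, 0.018, 0.002, -0.016], [0.003, 0.06, 0.998, 1.348], [0.0, 0.0, 0.0, 1.0]] [[447.5, 0.0, 318.4], [0.0, 447.5, 201.8], [0.0, 0.0, 1.0]] dict_keys(['pixels', 'mtx', 'pose'])
load_unit [([311.3, 166.4], 0.68), ([207.9, 127.5], 0.55), ([404.7, 124.6], 0.44)] [([263.9, 125.9, 92.8, 68.8], 0.7), ([276.1, 152.8, 15.2, 20.4], 0.36)]
rim_left [([285.1, 162.8], 0.54)] [([276.8, 152.2, 13.4, 22.8], 0.48)]
rim_right [([335.5, 157.2], 0.8)] [([327.7, 148.4, 19.9, 18.8], 0.46)]
driver [([422.7, 286.8], 0.75), ([405.1, 247.1], 0.46)] [([414.8, 280.2, 28.4, 22.3], 0.95), ([430.8, 206.0, 26.1, 20.7], 0.85), ([264.5, 121.4, 92.3, 72.1], 0.68), ([400.2, 239.7, 18.5, 12.6], 0.45)]
stand [([402.4, 245.4], 0.93)] [([387.4, 230.9, 40.8, 31.7], 0.94)]
side [[0.998, 0.035, -0.054, 0.412], [-0.065, 0.618, -0.783, -1.137], [0.006, 0.785, 0.619, 0.983], [0.0, 0.0, 0.0, 1.0]] [[498.3, 0.0, 324.6], [0.0, 498.3, 195.2], [0.0, 0.0, 1.0]] dict_keys(['pixels', 'mtx', 'pose'])
load_unit [([370.8, 213.6], 0.73)] []
rim_left [([358.4, 173.8], 0.63)] [([357.1, 168.9, 9.7, 13.8], 0
[... 297 characters left out ...]
.1], 0.65)]
{'time': 1.1, 'joint_pos': array([-1.32098093e+00,  1.25801848e-01, -3.96226406e-02,  1.40539769e+00,
       -1.03580845e-05,  1.57077100e+00]), 'qvel': array([ 0.00066364, -0.00020134, -0.000416  ,  0.0015575 , -0.00084843,
        0.00114437]), 'tau': array([ 1.94162585e-04, -4.35710049e+01,  3.53100014e+01,  1.47382780e-03,
       -5.11244355e-05, -4.53527178e-06]), 'tool_pos': array([ 0.12978409, -0.50867979,  0.23128318]), 'ee_rot': array([ 9.92207593e-01,  1.24595717e-01, -6.74903887e-06, -1.21812596e-05]), 'ft_force': array([-0.43690963, -0.24184692,  0.36588381]), 'ft_torque': array([-0.03630832,  0.03005566, -0.0494105 ]), 'grip_force': 0.0, 'opening': 1.000830470872664}
```

```bash
python3 - <<'E'
import cv2
a=cv2.imread('pics/top0.png');b=cv2.imread('pics/side0.png')
x=cv2.resize(a[100:320,190:490],(800,587),interpolation=cv2.INTER_CUBIC);cv2.imwrite('pics/t1.png',x)
x=cv2.resize(b[130:340,190:470],(800,600),interpolation=cv2.INTER_CUBIC);cv2.imwrite('pics/s1.png',x)
E
```

```text
(no output)
```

View pics/t1.png

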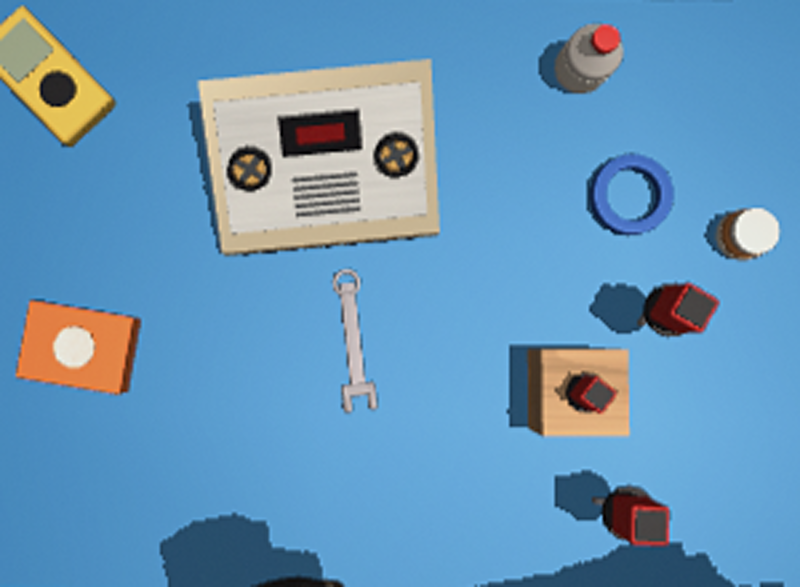

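View pics/s1.png

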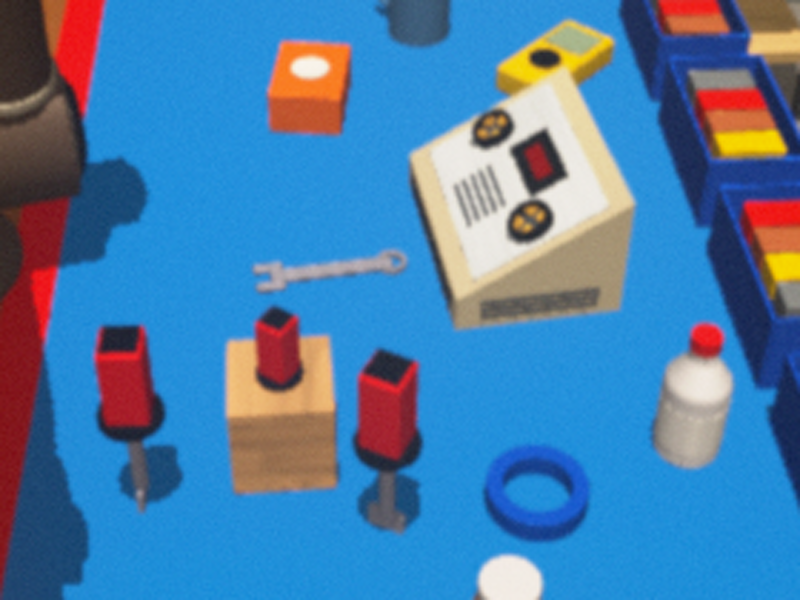

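The top view shows the small driver in the stand at full-frame px (413,247), with the larger drivers at (447,215) and (428,297). The collars are at (284,163) and (338,158). The side view agrees. Next I'll triangulate these and make rectified close-ups.

```bash
cat >> h.py <<'E'
def warp(c,o,ex,ey,half,n=240):
    # image: u right = ex, v up = ey, metric plane around o
    s=half;pts=np.float32([proj(c,o+a*s*ex+b*s*ey) for a,b in((-1,1),(1,1),(1,-1),(-1,-1))])
    H=cv2.getPerspectiveTransform(pts,np.float32([[0,0],[n,0],[n,n],[0,n]]))
    return cv2.warpPerspective(c['pixels'],H,(n,n),flags=cv2.INTER_CUBIC)[:,:,::-1]
E
python3 - <<'E'
from h import *
T,S=cam('top'),cam('side')
def best(t,n):
    l=manip.mark_of(t,n); return l[0]['xy'] if l else None
P={}
for t in('rim_left','rim_right','stand','load_unit'):
    x=[];
    cs=[T,S]
    for c,n in((T,'top'),(S,'side')):
        x.append(best(t,n))
    P[t]=tri(cs,x);print(t,P[t].round(4),[ (proj(c,P[t])-q).round(1).tolist() for c,q in zip(cs,x)],np.round(x,1).tolist())
# collar dark masks: centroid of ring+head in top image, manual blobs
for n,c in(('top',T),('side',S)):
    for t in('rim_left','rim_right'):
        for m in manip.cut_out(t,n)[:1]:
            ys,xs=np.nonzero(m['mask']);print(n,t,xs.mean(),ys.mean(),len(xs))
# red small-driver cap
hsv=cv2.cvtColor(T['pixels'],cv2.COLOR_RGB2HSV)
tiles=[]
L,Rr=P['rim_left'],P['rim_right'];d=L-Rr;print('dist',np.linalg.norm(d));
yaw=np.arctan2(-d[0],d[1]);print('yaw',np.degrees(yaw))
ey=np.array([-np.sin(yaw),np.cos(yaw),0]);fx=np.array([np.cos(yaw),np.sin(yaw),0])
up=fx*np.cos(np.pi/6)+np.array([0,0,.5])
# rectified: right = -ey, up = upslope
for c in(T,S):
    tiles.append(np.hstack([warp(c,P['rim_left'],-ey,up,.03,260),warp(c,P['rim_right'],-ey,up,.03,260),
      warp(c,np.array([*P['stand'][:2],.166]),np.array([0,-1.,0]),np.array([1.,0,0]),.06,260)]))
cv2.imwrite('pics/z1.png',np.vstack(tiles))
np.savez('p.npz',L=L,R=Rr,yaw=yaw)
E
```

```text
rim_left [ 0.538   0.0756 -0.0828] [[2.9, 30.0], [28.9, -6.6]] [[286.2, 163.9], [308.2, 227.3]]
rim_right [ 0.6275 -0.07    0.0917] [[0.0, -0.3], [-0.3, 0.0]] [[337.4, 158.8], [374.9, 206.8]]
stand [ 0.3839 -0.2693 -0.0013] [[0.0, -0.3], [-0.3, 0.0]] [[401.1, 245.3], [289.9, 287.1]]
load_unit [ 0.627   0.0028 -0.0111] [[0.2, -2.4], [-2.4, 0.2]] [[311.9, 165.9], [371.1, 217.4]]
top rim_left 410.44532803180914 121.19085487077535 503
top rim_right 338.14222222222224 157.33333333333334 225
side rim_left 361.9527027027027 175.02027027027026 148
side rim_right 375.5774647887324 207.11267605633802 213
dist 0.24419184880633574
yaw 31.585304304380497
```

View pics/z1.png

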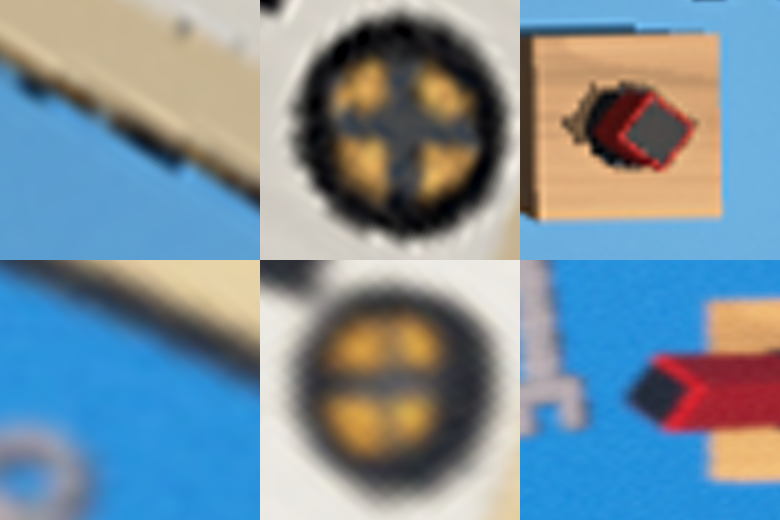

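```bash
cat > fit.py <<'E'
from h import *
from scipy.optimize import least_squares
T,S=cam('top'),cam('side')
def blob(c,x,y):
    K=4;r=16;x0,y0=int(x)-r,int(y)-r
    im=cv2.resize(c['pixels'][y0:y0+2*r,x0:x0+2*r],None,fx=K,fy=K,interpolation=cv2.INTER_CUBIC)
    g=im.min(2)      # white cover: high; ring and brass: low blue
    m=(g<105).astype(np.uint8)
    n,l,st,ce=cv2.connectedComponentsWithStats(m)
    k=l[r*K-8:r*K+8,r*K-8:r*K+8];k=k[k>0];k=np.bincount(k).argmax()
    ct,_=cv2.findContours((l==k).astype(np.uint8),cv2.RETR_EXTERNAL,cv2.CHAIN_APPROX_NONE)
    ct=max(ct,key=cv2.contourArea);M=cv2.moments(ct)
    return (np.array([M['m10'],M['m01']])/M['m00']+.5)/K-.5+[x0,y0],M['m00']/K/K
obs=[(T,284.5,163),(T,338.3,157.5),(S,361.9,175),(S,375.5,207)]
meas=[blob(*o) for o in obs]
th=np.linspace(0,2*np.pi,60)
def frame(p):
    x,y,z,yaw=p;ey=np.array([-np.sin(yaw),np.cos(yaw),0]);fx=np.array([np.cos(yaw),np.sin(yaw),0])
    up=fx*np.cos(np.pi/6)+[0,0,.5];ax=np.cross(up,ey);return np.array([x,y,z]),ey,up,ax
def pred(c,p,sgn):
    o,ey,up,ax=frame(p);ce=o+sgn*.078*ey
    q=[proj(c,ce+.0235*(np.cos(t)*up+np.sin(t)*ey)-h*ax) for t in th for h in(0,.014)]
    h=cv2.convexHull(np.float32(q));M=cv2.moments(h);return np.array([M['m10'],M['m01']])/M['m00'],M['m00']
sg=[1,-1,1,-1]
f=lambda p:np.concatenate([pred(o[0],p,s)[0]-m[0] for o,s,m in zip(obs,sg,meas)])
r=least_squares(f,[.63,0,.1,.05],x_scale=.01,diff_step=1e-3);p=r.x
if __name__=='__main__':
    print([ (m[0].round(2).tolist(),round(m[1],1),round(pred(o[0],p,s)[1],1)) for o,s,m in zip(obs,sg,meas)])
    print(p.round(4),np.degrees(p[3]),'res',r.fun.round(2))
    o,ey,up,ax=frame(p);L,Rr=o+.078*ey,o-.078*ey;print('L',L,'R',Rr,'ax',ax)
    np.savez('p.npz',L=L,R=Rr,ey=ey,up=up,ax=ax)
    rows=[]
    for c in(T,S):
        rows.append(np.hstack([warp(c,q-.004*ax,-ey,up,.025,280) for q in(L,Rr)]))
    z=np.vstack(rows)
    for a in(140,420):
        for b in(140,420):cv2.circle(z,(a,b),int(.0165*280/.05),(0,255,0),1);cv2.circle(z,(a,b),2,(0,0,255),-1)
    cv2.imwrite('pics/z2.png',z)
    # driver cap: dark quad bordered red
    sx=manip.mark_of('stand','top')[0]['xy'];ss=manip.mark_of('stand','side')[0]['xy'];print('stand',tri([T,S],[sx,ss]))
    x0,y0=395,230
    im=cv2.resize(T['pixels'][y0:y0+35,x0:x0+40],None,fx=8,fy=8,interpolation=cv2.INTER_CUBIC).astype(int)
    gray=((im.max(2)-im.min(2)<40)&(im.max(2)<140)&(im.max(2)>45)).astype(np.uint8)
    ct,_=cv2.findContours(gray,cv2.RETR_EXTERNAL,cv2.CHAIN_APPROX_NONE);ct=max(ct,key=cv2.contourArea)
    b=cv2.boxPoints(cv2.minAreaRect(ct));px=(b+.5)/8-.5+[x0,y0]
    w=np.array([onz(T,q,.166) for q in px]);print('cap c',w.mean(0).round(4),'sides',np.linalg.norm(w[1]-w[0]),np.linalg.norm(w[2]-w[1]),'ang',[np.degrees(np.arctan2(*(w[i+1]-w[i])[1::-1])).round(1) for i in range(3)])
E
python3 fit.py
```

```text
[([282.97, 162.93], 215.7, 238.8), ([338.07, 157.74], 216.2, 238.0), ([356.28, 168.39], 372.1, 174.7), ([374.99, 206.99], 160.8, 214.3)]
[0.6112 0.005  0.1113 0.1552] 8.89414935926819 res [-0.06  2.58  0.14  0.22  3.26  3.27 -0.25 -3.49]
L [0.59918063 0.08205708 0.11133198] R [ 0.62329972 -0.07206712  0.11133198] ax [-0.49398783 -0.07730475  0.8660254 ]
stand [ 0.37920978 -0.27169214 -0.01860685]
cap c [ 0.3828 -0.2723  0.166 ] sides 0.02099405533183417 0.02119326818830448 ang [np.float64(-37.4), np.float64(-127.0), np.float64(142.5)]
```

View pics/z2.png

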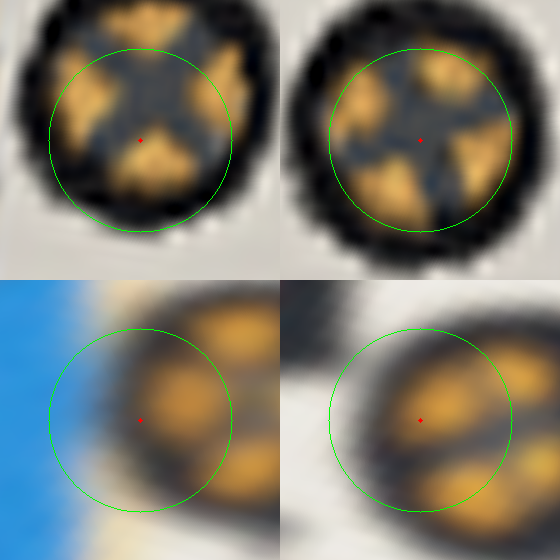

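```bash
sed -i "s/g=im.min(2) .*/g=im.max(2)/; s/m=(g<105).astype(np.uint8)/m=cv2.morphologyEx((g<125).astype(np.uint8),cv2.MORPH_CLOSE,np.ones((9,9)))/; s/k=k\[k>0\];k=np.bincount(k).argmax()/k=l[r*K-24:r*K+24,r*K-24:r*K+24];k=k[k>0];k=np.bincount(k).argmax()/; s#pics/z2#pics/z3#" fit.py; python3 fit.py
```

```text
[([282.99, 162.92], 220.5, 236.6), ([338.06, 157.72], 221.8, 235.8), ([361.87, 174.69], 136.9, 172.7), ([375.95, 203.24], 235.7, 212.0)]
[0.6165 0.0056 0.1057 0.1258] 7.208938710666458 res [-0.14  0.2   0.02 -0.5   0.02 -1.75 -0.29  1.75]
L [0.60668617 0.0829551  0.1056954 ] R [ 0.6262623  -0.07181174  0.1056954 ] ax [-0.49604757 -0.06274401  0.8660254 ]
stand [ 0.3881782  -0.27724258 -0.00678383]
cap c [ 0.3828 -0.2724  0.166 ] sides 0.02098854219654293 0.02121241011203777 ang [np.float64(-38.2), np.float64(-127.8), np.float64(141.8)]
```

View pics/z3.png

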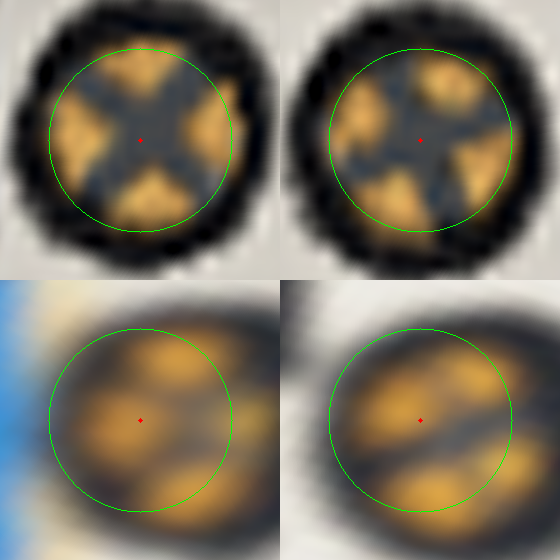

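```bash
sed -i "s/^th=/meas[3]=(np.array([375.58,207.11]),213)\nth=/; s#pics/z3#pics/z4#" fit.py; python3 fit.py
```

```text
[([282.98, 162.92], 220.4, 233.9), ([338.05, 157.73], 221.8, 233.2), ([361.86, 174.68], 136.7, 171.7), ([375.58, 207.11], 213, 210.7)]
[0.617  0.0055 0.0986 0.1188] 6.804822324794534 res [ 0.06  0.2  -0.05 -0.09  0.24  0.12 -0.11 -0.14]
L [0.60773249 0.08298427 0.09863739] R [ 0.62621655 -0.07191679  0.09863739] ax [-0.49647777 -0.05924377  0.8660254 ]
stand [ 0.38567148 -0.27839917  0.0028341 ]
cap c [ 0.3828 -0.2723  0.166 ] sides 0.02099405533183417 0.02119326818830448 ang [np.float64(-37.4), np.float64(-127.0), np.float64(142.5)]
```

View pics/z4.png

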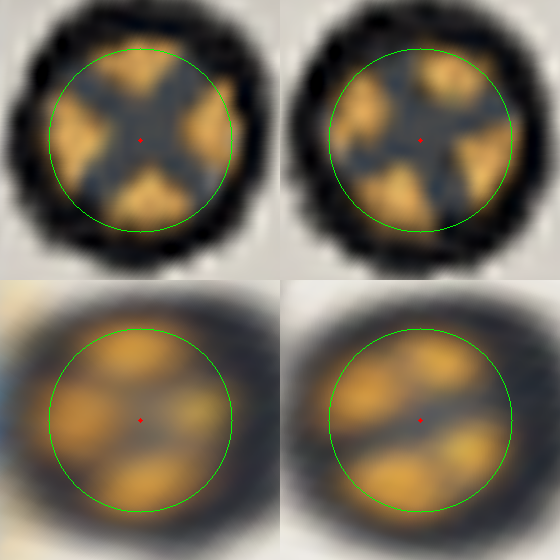

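```bash
cat > plan.py <<'E'
from h import *
import json
def plan(p,Rt,n,s=None,dec=1):
    """print n rows from measured pose to p,Rt"""
    s=s or manip.read_state();p0,R0=s['tool_pos'],R.from_quat(s['ee_rot'])
    w=(R0.inv()*Rt).as_rotvec()/n;d=(np.array(p)-p0)/n;rows=[];Rc=R0
    for i in range(n):
        rows.append(dict(offset=(Rc.inv().apply(d)*1000).round(dec).tolist(),delta_rot=np.degrees(w).round(dec).tolist()));Rc=Rc*R.from_rotvec(w)
    print(json.dumps(rows))
def rot(z,closing):
    z=np.array(z)/np.linalg.norm(z);y=np.array(closing,float);y-=z*(y@z);y/=np.linalg.norm(y)
    return R.from_matrix(np.array([np.cross(y,z),y,z]).T)
E
python3 - <<'E'
from plan import *
T,S=cam('top'),cam('side')
print('drv',tri([T,S],[proj(T,[.3828,-.2723,.166]),[287,241.3]]),proj(S,[.3828,-.2723,.166]))
print('A',tri([T,S],[[434,297],[232,248]]),'B',tri([T,S],[[450.6,214.8],[326.5,256.7]]))
d=np.load('p.npz')
for k in'LR':
  for c in(T,S):
    w=cv2.cvtColor(np.ascontiguousarray(warp(c,d[k]-.004*d['ax'],-d['ey'],d['up'],.025,280)),cv2.COLOR_BGR2HSV)[:,:,1].astype(float)
    v,u=np.mgrid[:280,:280]-140.;r=np.hypot(u,v)*.05/280;a=np.arctan2(-v,u);m=(r>.007)&(r<.013)
    ph=np.angle((w*np.exp(4j*a))[m].sum()-(w[m].mean()*np.exp(4j*a[m])).sum())/4;print(k,'slot',(np.degrees(ph)+45)%90)
c=np.radians(-37.4);q=rot([0,0,-1],[np.cos(c),np.sin(c),0])
s=manip.read_state();print(s['time'])
plan([.3828,-.2723,.27],q,10)
E
```

```text
drv [ 0.38334219 -0.27261547  0.16453099] [286.49224311 240.76926605]
A [ 0.26036516 -0.31763226  0.19336663] B [ 0.47096304 -0.35947461  0.19538279]
L slot 49.789544496628594
L slot 48.410696525820576
R slot 23.04882912041257
R slot 20.471634649832176
2.5
[{"offset": [30.4, -16.6, -3.9], "delta_rot": [-0.0, -0.0, -3.8]}, {"offset": [31.4, -14.6, -3.9], "delta_rot": [-0.0, -0.0, -3.8]}, {"offset": [32.3, -12.5, -3.9], "delta_rot": [-0.0, -0.0, -3.8]}, {"offset": [33.1, -10.3, -3.9], "delta_rot": [-0.0, -0.0, -3.8]}, {"offset": [33.7, -8.0, -3.9], "delta_rot": [-0.0, -0.0, -3.8]}, {"offset": [34.1, -5.8, -3.9], "delta_rot": [-0.0, -0.0, -3.8]}, {"offset": [34.5, -3.5, -3.9], "delta_rot": [-0.0, -0.0, -3.8]}, {"offset": [34.6, -1.2, -3.9], "delta_rot": [-0.0, -0.0, -3.8]}, {"offset": [34.6, 1.1, -3.9], "delta_rot": [-0.0, -0.0, -3.8]}, {"offset": [34.5, 3.5, -3.9], "delta_rot": [-0.0, -0.0, -3.8]}]
```

Call:
servo_tool(
  series=[
    {"offset":[30.4,-16.6,-4],"delta_rot":[0,0,-3.8]},
    {"offset":[31.4,-14.6,-4],"delta_rot":[0,0,-3.8]},
    {"offset":[32.3,-12.5,-4],"delta_rot":[0,0,-3.8]},
    {"offset":[33.1,-10.3,-4],"delta_rot":[0,0,-3.8]},
    {"offset":[33.7,-8,-4],"delta_rot":[0,0,-3.8]},
    {"offset":[34.1,-5.8,-4],"delta_rot":[0,0,-3.8]},
    {"offset":[34.5,-3.5,-4],"delta_rot":[0,0,-3.8]},
    {"offset":[34.6,-1.2,-4],"delta_rot":[0,0,-3.8]},
    {"offset":[34.6,1.1,-4],"delta_rot":[0,0,-3.8]},
    {"offset":[34.5,3.5,-4],"delta_rot":[0,0,-3.8]},
  ],
  grip=1,
)

```text
time: 3.75
tool_pos: [0.3842, -0.2719, 0.2715]
ee_rot: [0.897, 0.442, 0.0, 0.0]
ft_force: [0.4, -1.0, 0.7]
opening: 0.999
grip_force: 0.0
```

Call:
servo_tool(
  series=[
    {"offset":[0,0,0],"delta_rot":[0,0,0]},
    {"offset":[0,0,0],"delta_rot":[0,0,0]},
  ],
)

```text
time: 4.0
tool_pos: [0.3832, -0.2728, 0.2712]
ee_rot: [0.898, 0.441, -0.0, -0.0]
ft_force: [0.2, 0.8, 0.3]
opening: 0.999
grip_force: 0.0
```

```bash
python3 - <<'E'
from plan import *
s=manip.read_state();print(s['time'],s['tool_pos'],s['joint_pos'].round(3),s['ft_force'])
c=np.radians(-37.4);q=rot([0,0,-1],[np.cos(c),np.sin(c),0])
plan([.3831,-.2724,.120],q,6)
E
```

```text
4.0 [ 0.38318555 -0.27284685  0.27119791] [-0.619  0.026 -0.061  1.484 -0.     1.61 ] [0.15151367 0.84298175 0.29092307]
[{"offset": [0.1, -0.1, 25.2], "delta_rot": [-0.0, 0.0, -0.0]}, {"offset": [0.1, -0.1, 25.2], "delta_rot": [-0.0, 0.0, -0.0]}, {"offset": [0.1, -0.1, 25.2], "delta_rot": [-0.0, 0.0, -0.0]}, {"offset": [0.1, -0.1, 25.2], "delta_rot": [-0.0, 0.0, -0.0]}, {"offset": [0.1, -0.1, 25.2], "delta_rot": [-0.0, 0.0, -0.0]}, {"offset": [0.1, -0.1, 25.2], "delta_rot": [-0.0, 0.0, -0.0]}]
```

Call:
servo_tool(
  series=[
    {"offset":[0.3,-0.3,25],"delta_rot":[0,0,0]},
    {"offset":[0,0,25],"delta_rot":[0,0,0]},
    {"offset":[0,0,25],"delta_rot":[0,0,0]},
    {"offset":[0,0,25],"delta_rot":[0,0,0]},
    {"offset":[0,0,25],"delta_rot":[0,0,0]},
    {"offset":[0,0,26],"delta_rot":[0,0,0]},
    {"offset":[0,0,0],"delta_rot":[0,0,0]},
  ],
)

```text
time: 4.88
tool_pos: [0.3814, -0.2722, 0.1186]
ee_rot: [0.898, 0.44, -0.001, -0.002]
ft_force: [0.6, 0.0, 0.7]
opening: 0.995
grip_force: 0.0
```

Call:
servo_tool(
  series=[
    {"offset":[0,0,0]},
    {"offset":[0,0,0]},
    {"offset":[0,0,0]},
    {"offset":[0,0,0]},
    {"offset":[0,0,0]},
    {"offset":[0,0,0]},
    {"offset":[0,0,0]},
    {"offset":[0,0,0]},
  ],
  grip=-1,
  squeeze=80,
)

```text
schema error: expected keys offset, delta_rot
```

Call:
servo_tool(
  series=[
    {"offset":[0,0,0],"delta_rot":[0,0,0]},
    {"offset":[0,0,0],"delta_rot":[0,0,0]},
    {"offset":[0,0,0],"delta_rot":[0,0,0]},
    {"offset":[0,0,0],"delta_rot":[0,0,0]},
    {"offset":[0,0,0],"delta_rot":[0,0,0]},
    {"offset":[0,0,0],"delta_rot":[0,0,0]},
    {"offset":[0,0,0],"delta_rot":[0,0,0]},
    {"offset":[0,0,0],"delta_rot":[0,0,0]},
  ],
  grip=-1,
  squeeze=80,
)

```text
time: 5.88
tool_pos: [0.3837, -0.2726, 0.1212]
ee_rot: [0.898, 0.441, 0.0, 0.001]
ft_force: [-0.7, 0.4, 5.2]
opening: 0.315
grip_force: 79.2
```

Call:
servo_tool(
  series=[
    {"offset":[0,0,-10],"delta_rot":[0,0,0]},
    {"offset":[0,0,-20],"delta_rot":[0,0,0]},
    {"offset":[0,0,-30],"delta_rot":[0,0,0]},
    {"offset":[0,0,-30],"delta_rot":[0,0,0]},
    {"offset":[0,0,-30],"delta_rot":[0,0,0]},
    {"offset":[0,0,-20],"delta_rot":[0,0,0]},
    {"offset":[0,0,0],"delta_rot":[0,0,0]},
  ],
)

```text
time: 6.75
tool_pos: [0.3839, -0.2727, 0.2617]
ee_rot: [0.898, 0.441, 0.001, 0.001]
ft_force: [0.4, -0.7, -2.5]
opening: 0.318
grip_force: 79.0
```

```bash
cat >> plan.py <<'E'
d=np.load('p.npz');ax,up,ey=d['ax'],d['up'],d['ey']
def screw(k,theta,gap,tip=.0972):
    """TCP pose with blade end gap above rim k, closing direction theta deg (from -ey toward up)"""
    t=np.radians(theta);return d[k]+ax*(gap+tip),rot(-ax,-ey*np.cos(t)+up*np.sin(t))
E
python3 - <<'E'
from plan import *
s=manip.read_state();print(s['time'],s['tool_pos'],s['ee_rot'].round(4),s['joint_pos'].round(3),s['ft_force'],s['opening'])
Rc=R.from_quat(s['ee_rot'])
for th in(112,-68):
    p,q=screw('R',th,.05);print(th,p,np.degrees((Rc.inv()*q).as_rotvec()))
th=min((112,-68),key=lambda t:(Rc.inv()*screw('R',t,0)[1]).magnitude())
plan(*screw('R',th,.05),10,dec=1)
E
```

```text
6.75 [ 0.38391308 -0.27271743  0.26171989] [8.976e-01 4.409e-01 6.000e-04 1.100e-03] [-0.618  0.023 -0.084  1.46  -0.     1.611] [ 0.40950707 -0.73220588 -2.4577892 ] 0.31755701138389886
112 [ 0.55313502 -0.08063748  0.22611633] [-30.97445894   6.26343503 -64.87728064]
-68 [ 0.55313502 -0.08063748  0.22611633] [  6.9933425   34.58405798 110.56671824]
[{"offset": [25.5, 1.6, 3.6], "delta_rot": [-3.1, 0.6, -6.5]}, {"offset": [25.2, 4.3, 4.0], "delta_rot": [-3.1, 0.6, -6.5]}, {"offset": [24.5, 6.9, 4.6], "delta_rot": [-3.1, 0.6, -6.5]}, {"offset": [23.5, 9.3, 5.3], "delta_rot": [-3.1, 0.6, -6.5]}, {"offset": [22.3, 11.6, 6.1], "delta_rot": [-3.1, 0.6, -6.5]}, {"offset": [20.7, 13.7, 7.0], "delta_rot": [-3.1, 0.6, -6.5]}, {"offset": [19.0, 15.6, 8.0], "delta_rot": [-3.1, 0.6, -6.5]}, {"offset": [17.1, 17.1, 9.1], "delta_rot": [-3.1, 0.6, -6.5]}, {"offset": [14.9, 18.4, 10.3], "delta_rot": [-3.1, 0.6, -6.5]}, {"offset": [12.7, 19.4, 11.4], "delta_rot": [-3.1, 0.6, -6.5]}]
```

Call:
servo_tool(
  series=[
    {"offset":[25.5,1.6,3.6],"delta_rot":[-3.1,0.6,-6.5]},
    {"offset":[25.2,4.3,4.0],"delta_rot":[-3.1,0.6,-6.5]},
    {"offset":[24.5,6.9,4.6],"delta_rot":[-3.1,0.6,-6.5]},
    {"offset":[23.5,9.3,5.3],"delta_rot":[-3.1,0.6,-6.5]},
    {"offset":[22.3,11.6,6.1],"delta_rot":[-3.1,0.6,-6.5]},
    {"offset":[20.7,13.7,7.0],"delta_rot":[-3.1,0.6,-6.5]},
    {"offset":[19.0,15.6,8.0],"delta_rot":[-3.1,0.6,-6.5]},
    {"offset":[17.1,17.1,9.1],"delta_rot":[-3.1,0.6,-6.5]},
    {"offset":[14.9,18.4,10.3],"delta_rot":[-3.1,0.6,-6.5]},
    {"offset":[12.7,19.4,11.4],"delta_rot":[-3.1,0.6,-6.5]},
  ],
)

```text
time: 8.0
tool_pos: [0.5515, -0.0792, 0.2219]
ee_rot: [0.49, 0.833, 0.155, 0.205]
ft_force: [-0.5, -0.8, -2.5]
opening: 0.321
grip_force: 79.3
```

Call:
servo_tool(
  series=[
    {"offset":[0,0,0],"delta_rot":[0,0,0]},
    {"offset":[0,0,0],"delta_rot":[0,0,0]},
    {"offset":[0,0,0],"delta_rot":[0,0,0]},
  ],
)

```text
time: 8.38
tool_pos: [0.552, -0.0806, 0.2241]
ee_rot: [0.492, 0.832, 0.155, 0.205]
ft_force: [-0.6, 0.7, -1.4]
opening: 0.322
grip_force: 79.3
```

```bash
python3 - <<'E'
from plan import *
s=manip.read_state();print(s['time'],s['joint_pos'].round(3),s['ft_force'],s['ft_torque'])
plan(*screw('R',112,.02),3)
Rc=R.from_quat(s['ee_rot']);tip=s['tool_pos']+Rc.apply([0,0,.0972])
T,S=cam('top'),cam('side');z=[]
for c in(S,T):
    x,y=(proj(c,tip)+proj(c,d['R']))/2;print(proj(c,tip))
    M=np.float32([[8,0,200-8*x],[0,8,250-8*y]]);im=cv2.warpAffine(c['pixels'],M,(400,500),flags=cv2.INTER_CUBIC)[:,:,::-1].copy()
    for pt,co in((tip,(0,255,0)),(d['R'],(255,0,255)),(s['tool_pos'],(255,255,0))):
        u=M[:,:2]@proj(c,pt)+M[:,2];cv2.circle(im,(int(u[0]),int(u[1])),4,co,-1)
    z.append(im)
cv2.imwrite('pics/z5.png',np.hstack(z))
E
```

```text
8.375 [-0.235 -0.205 -0.495  0.786  0.171  0.876] [-0.62185269  0.67081765 -1.37039895] [-0.06914129  0.75591466 -0.02171473]
[{"offset": [-0.3, 0.6, 9.6], "delta_rot": [-0.1, 0.0, 0.0]}, {"offset": [-0.3, 0.6, 9.6], "delta_rot": [-0.1, 0.0, 0.0]}, {"offset": [-0.3, 0.6, 9.6], "delta_rot": [-0.1, 0.0, 0.0]}]
[366.04885466 194.87334483]
[339.97657411 165.76270461]
```

View pics/z5.png

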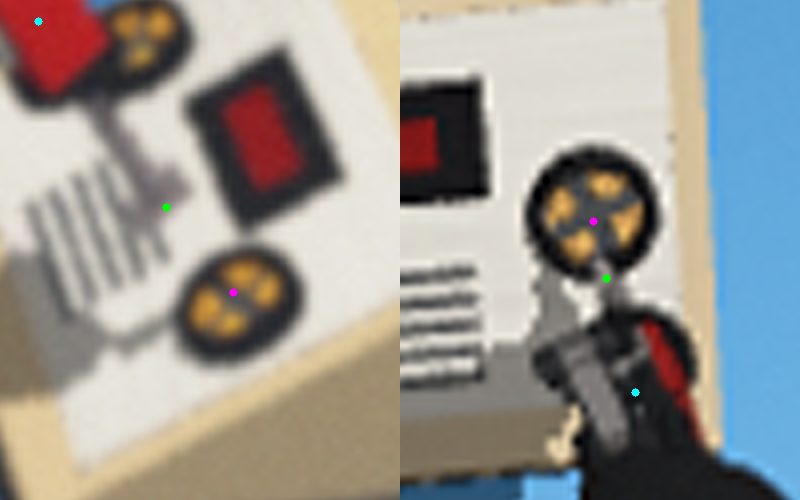

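Call:
servo_tool(
  series=[
    {"offset":[-0.3,0.6,10],"delta_rot":[-0.1,0,0]},
    {"offset":[-0.3,0.6,10],"delta_rot":[-0.1,0,0]},
    {"offset":[-0.3,0.6,10],"delta_rot":[-0.1,0,0]},
    {"offset":[0,0,8],"delta_rot":[0,0,0]},
    {"offset":[0,0,8],"delta_rot":[0,0,0]},
    {"offset":[0,0,0],"delta_rot":[0,0,0]},
    {"offset":[0,0,0],"delta_rot":[0,0,0]},
  ],
)

```text
time: 9.35
tool_pos: [0.5769, -0.0774, 0.1855]
ee_rot: [0.491, 0.832, 0.158, 0.207]
ft_force: [0.2, 0.6, -1.9]
opening: 0.322
grip_force: 79.3
```

```bash
cat >> plan.py <<'E'
def rep(k,theta,tip=.0972):
    s=manip.read_state();Rc=R.from_quat(s['ee_rot']);p,q=screw(k,theta,0,tip);e=s['tool_pos']-p
    t=s['tool_pos']+Rc.apply([0,0,tip])-d[k]
    print('t',s['time'],'tip gap/up/-ey mm',(np.array([t@ax,t@up,-t@ey])*1e3).round(2),'toolframe correction to axis',(Rc.inv().apply(-(t-ax*(t@ax)))*1e3).round(2),
     'rot err',np.degrees((Rc.inv()*q).as_rotvec()).round(2),'F axis',round(s['ft_force']@ax,2),'F lat up/-ey',(s['ft_force']@up).round(2),(-s['ft_force']@ey).round(2),'Tz',round(float(s['ft_torque']@ax),3),'j6',s['joint_pos'][5].round(2),'op',round(s['opening'],3))
E
python3 -c "
from plan import *
rep('R',112)"
```

```text
t 9.35 tip gap/up/-ey mm [ 2.85  0.67 -0.36] toolframe correction to axis [-0.08 -0.76 -0.  ] rot err [0.13 0.07 0.13] F axis -1.82 F lat up/-ey -0.74 -0.61 Tz -0.012 j6 0.89 op 0.322
```

Call:
servo_tool(
  series=[
    {"offset":[-0.1,-0.7,3],"delta_rot":[0,0,0]},
    {"offset":[0,0,3],"delta_rot":[0,0,0]},
    {"offset":[0,0,2],"delta_rot":[0,0,0]},
    {"offset":[0,0,2],"delta_rot":[0,0,0]},
    {"offset":[0,0,2],"delta_rot":[0,0,0]},
    {"offset":[0,0,0],"delta_rot":[0,0,0]},
    {"offset":[0,0,0],"delta_rot":[0,0,0]},
  ],
)

```text
time: 10.22
tool_pos: [0.5822, -0.0772, 0.1748]
ee_rot: [0.491, 0.832, 0.158, 0.207]
ft_force: [-3.6, -0.2, 1.6]
opening: 0.319
grip_force: 79.9
```

```bash
python3 -c "
from plan import *
rep('R',112)"
```

```text
t 10.225 tip gap/up/-ey mm [-9.11 -0.05  0.03] toolframe correction to axis [0.01 0.06 0.  ] rot err [0.13 0.07 0.12] F axis 3.16 F lat up/-ey -2.35 -0.2 Tz 0.002 j6 0.89 op 0.319
```

Call:
servo_tool(
  series=[
    {"offset":[0,0,0.5],"delta_rot":[0,0,8]},
    {"offset":[0,0,0.5],"delta_rot":[0,0,8]},
    {"offset":[0,0,0],"delta_rot":[0,0,8]},
    {"offset":[0,0,0],"delta_rot":[0,0,0]},
  ],
)

```text
time: 10.72
tool_pos: [0.5833, -0.0771, 0.1745]
ee_rot: [0.652, 0.712, 0.198, 0.17]
ft_force: [-3.8, -0.1, 2.9]
opening: 0.32
grip_force: 80.1
```

```bash
python3 -c "
from plan import *
rep('R',112)"
```

```text
t 10.725 tip gap/up/-ey mm [-9.84  0.87  0.06] toolframe correction to axis [ 0.03 -0.87 -0.  ] rot err [  0.22   0.06 -23.77] F axis 4.37 F lat up/-ey -1.83 -0.34 Tz 0.024 j6 1.31 op 0.32
```

Call:
servo_tool(
  series=[
    {"offset":[0,-0.4,0],"delta_rot":[0,0,6]},
    {"offset":[0,-0.4,0],"delta_rot":[0,0,6]},
  ],
)

```text
time: 10.98
tool_pos: [0.5831, -0.0772, 0.1746]
ee_rot: [0.723, 0.639, 0.215, 0.149]
ft_force: [-1.5, 0.1, 4.0]
opening: 0.316
grip_force: 80.1
```

```bash
python3 - <<'E'
from plan import *
rep('R',112)
T,S=cam('top'),cam('side')
z=np.hstack([warp(c,d['R']-.004*ax,-ey,up,.03,380) for c in(T,S)]);cv2.imwrite('pics/z6.png',z)
rep('R',112)
E
```

```text
t 10.975 tip gap/up/-ey mm [-9.66  0.87  0.18] toolframe correction to axis [-0.03 -0.89 -0.  ] rot err [  0.3    0.06 -35.86] F axis 4.26 F lat up/-ey 0.71 -0.29 Tz 0.111 j6 1.52 op 0.316
t 11.075 tip gap/up/-ey mm [-9.67  0.84  0.18] toolframe correction to axis [-0.02 -0.86 -0.  ] rot err [  0.29   0.06 -35.73] F axis 3.77 F lat up/-ey 0.5 -0.69 Tz 0.045 j6 1.52 op 0.319
```

View pics/z6.png

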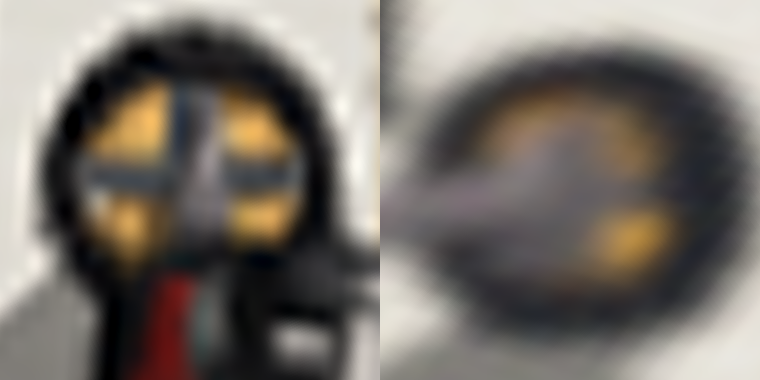

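The blade is seated in the slot. The cross now points at about 0/90°, so the screw has turned about 22° with roughly 13° of slop. I'll keep turning.

Call:
servo_tool(
  series=[
    {"offset":[0,-0.4,0],"delta_rot":[0,0,8]},
    {"offset":[0,-0.3,0],"delta_rot":[0,0,8]},
    {"offset":[0,0,0],"delta_rot":[0,0,8]},
    {"offset":[0,0,0],"delta_rot":[0,0,8]},
    {"offset":[0,0,0],"delta_rot":[0,0,8]},
    {"offset":[0,0,0],"delta_rot":[0,0,8]},
    {"offset":[0,0,0],"delta_rot":[0,0,6]},
    {"offset":[0,0,0],"delta_rot":[0,0,4]},
  ],
)

```text
time: 12.08
tool_pos: [0.5826, -0.0773, 0.1744]
ee_rot: [0.942, 0.211, 0.26, 0.027]
ft_force: [-2.7, -1.4, 3.1]
opening: 0.321
grip_force: 81.1
```

```bash
python3 -c "
from plan import *
rep('R',112)"
```

```text
t 12.075 tip gap/up/-ey mm [-9.64  0.27  0.38] toolframe correction to axis [-0.14 -0.45 -0.  ] rot err [ 3.400e-01 -3.000e-02 -9.352e+01] F axis 4.13 F lat up/-ey -0.91 1.07 Tz 2.002 j6 2.53 op 0.321
```

Call:
servo_tool(
  series=[
    {"offset":[0,0,0],"delta_rot":[0,0,-7]},
    {"offset":[0,0,0],"delta_rot":[0,0,-5]},
    {"offset":[0,0,-5],"delta_rot":[0,0,0]},
    {"offset":[0,0,-10],"delta_rot":[0,0,0]},
    {"offset":[0,0,-15],"delta_rot":[0,0,0]},
    {"offset":[0,0,-20],"delta_rot":[0,0,0]},
    {"offset":[0,0,-10],"delta_rot":[0,0,0]},
    {"offset":[0,0,0],"delta_rot":[0,0,0]},
  ],
)

```text
time: 13.08
tool_pos: [0.5516, -0.0807, 0.226]
ee_rot: [0.916, 0.306, 0.255, 0.053]
ft_force: [-0.0, 0.4, -2.3]
opening: 0.313
grip_force: 86.7
```

```bash
cat >> plan.py <<'E'
def slot(c,k):
    w=cv2.cvtColor(np.ascontiguousarray(warp(c,d[k]-.004*ax,-ey,up,.025,280)),cv2.COLOR_BGR2HSV)[:,:,1].astype(float)
    v,u=np.mgrid[:280,:280]-140.;r=np.hypot(u,v)*.05/280;a=np.arctan2(-v,u);m=(r>.007)&(r<.013)
    ph=np.angle((w*np.exp(4j*a))[m].sum()-(w[m].mean()*np.exp(4j*a[m])).sum())/4;return (np.degrees(ph)+45)%90
E
python3 - <<'E'
from plan import *
rep('R',30)
T,S=cam('top'),cam('side')
print('R slot',slot(T,'R'),slot(S,'R'),'L',slot(T,'L'),slot(S,'L'))
Rc=R.from_quat(manip.read_state()['ee_rot'])
for th in(49,139,229,-41): print(th,np.degrees((Rc.inv()*screw('L',th,0)[1]).as_rotvec()).round(1))
plan(*screw('L',139,.04),10)
E
```

```text
t 13.075 tip gap/up/-ey mm [ 5.067e+01 -9.700e-01  1.000e-02] toolframe correction to axis [0.84 0.48 0.  ] rot err [ 0.16 -0.17  0.12] F axis -1.99 F lat up/-ey -1.14 -0.37 Tz 0.02 j6 2.3 op 0.313
R slot 53.17218484992157 52.16229031633578 L 49.7436285680134 47.18705536204392
49 [  0.1  -0.1 -18.9]
139 [ 1.000e-01 -0.000e+00 -1.089e+02]
229 [-1.000e-01 -1.000e-01  1.611e+02]
-41 [-0.  -0.1 71.1]
[{"offset": [8.0, -13.3, 0.9], "delta_rot": [0.0, -0.0, -10.9]}, {"offset": [10.4, -11.6, 0.9], "delta_rot": [0.0, -0.0, -10.9]}, {"offset": [12.4, -9.4, 0.9], "delta_rot": [0.0, -0.0, -10.9]}, {"offset": [13.9, -6.9, 0.9], "delta_rot": [0.0, -0.0, -10.9]}, {"offset": [15.0, -4.2, 0.9], "delta_rot": [0.0, -0.0, -10.9]}, {"offset": [15.5, -1.2, 0.9], "delta_rot": [0.0, -0.0, -10.9]}, {"offset": [15.5, 1.7, 0.9], "delta_rot": [0.0, -0.0, -10.9]}, {"offset": [14.9, 4.6, 0.9], "delta_rot": [0.0, -0.0, -10.9]}, {"offset": [13.7, 7.3, 0.9], "delta_rot": [0.0, -0.0, -10.9]}, {"offset": [12.1, 9.8, 0.9], "delta_rot": [0.0, -0.0, -10.9]}]
```

```bash
python3 - <<'E'
from plan import *
T,S=cam('top'),cam('side');s=manip.read_state();Rc=R.from_quat(s['ee_rot'])
tip=s['tool_pos']+Rc.apply([0,0,.0972])
z=[warp(c,d['R']-.004*ax,-ey,up,.025,280) for c in(T,S)]
z2=[cv2.resize(warp(c,tip+.05*ax*(1),-ey,up,.07,400),(400,400)) for c in(T,S)]
z3=np.vstack([np.hstack([cv2.resize(i,(200,200)) for i in z]+[cv2.resize(warp(c,d['L']-.004*ax,-ey,up,.025,280),(200,200)) for c in (T,S)]),np.hstack(z2)])
cv2.imwrite('pics/z7.png',z3)
E
```

View pics/z7.png

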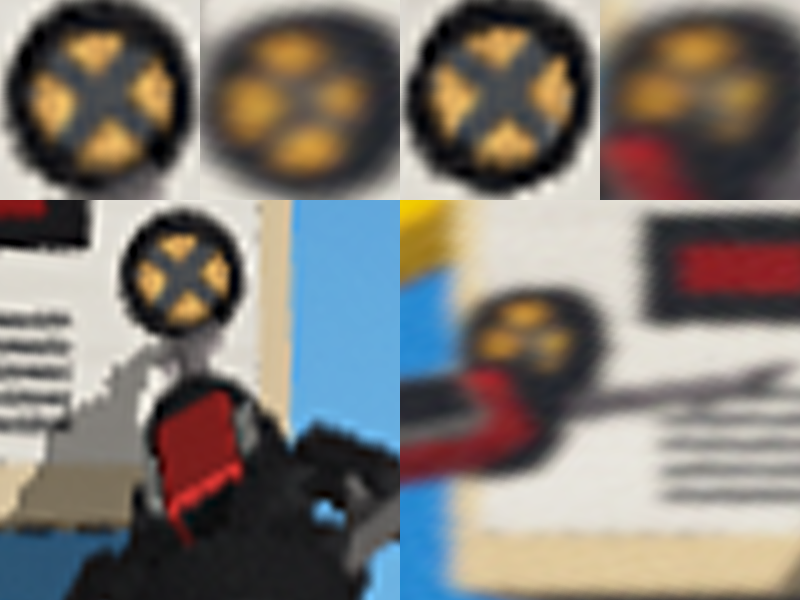

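Call:
servo_tool(
  series=[
    {"offset":[0.8,0.5,10],"delta_rot":[0,0,-8]},
    {"offset":[0,0,15],"delta_rot":[0,0,-8]},
    {"offset":[0,0,15],"delta_rot":[0,0,-7]},
    {"offset":[0,0,10],"delta_rot":[0,0,0]},
    {"offset":[0,0,4],"delta_rot":[0,0,0]},
    {"offset":[0,0,3],"delta_rot":[0,0,0]},
    {"offset":[0,0,3],"delta_rot":[0,0,0]},
    {"offset":[0,0,0],"delta_rot":[0,0,0]},
    {"offset":[0,0,0],"delta_rot":[0,0,0]},
  ],
)

```text
time: 14.4
tool_pos: [0.582, -0.0768, 0.1738]
ee_rot: [0.837, 0.482, 0.239, 0.102]
ft_force: [-5.7, 1.6, 1.8]
opening: 0.319
grip_force: 87.4
```

```bash
python3 -c "
from plan import *
rep('R',52)"
```

```text
t 14.4 tip gap/up/-ey mm [-9.85 -0.75 -0.37] toolframe correction to axis [0.16 0.82 0.  ] rot err [ 0.11 -0.08  1.1 ] F axis 4.29 F lat up/-ey -3.86 -2.3 Tz -0.009 j6 1.92 op 0.319
```

Call:
servo_tool(
  series=[
    {"offset":[0.1,0.4,0],"delta_rot":[0,0,6]},
    {"offset":[0,0.3,0],"delta_rot":[0,0,6]},
    {"offset":[0,0,0],"delta_rot":[0,0,0]},
    {"offset":[0,0,0],"delta_rot":[0,0,0]},
  ],
)

```text
time: 14.9
tool_pos: [0.5834, -0.0774, 0.1747]
ee_rot: [0.882, 0.393, 0.249, 0.077]
ft_force: [-2.7, 0.0, 3.0]
opening: 0.316
grip_force: 87.5
```

```bash
python3 -c "
from plan import *
rep('R',52)"
```

```text
t 14.9 tip gap/up/-ey mm [-9.73  1.    0.39] toolframe correction to axis [-0.5  -0.96 -0.  ] rot err [  0.2   -0.13 -10.78] F axis 3.93 F lat up/-ey -0.77 -0.35 Tz -0.008 j6 2.13 op 0.316
```

Call:
servo_tool(
  series=[
    {"offset":[0,0,0],"delta_rot":[0,0,4]},
    {"offset":[0,0,0],"delta_rot":[0,0,0]},
    {"offset":[0,0,0],"delta_rot":[0,0,0]},
  ],
)

```text
time: 15.28
tool_pos: [0.5834, -0.0774, 0.1745]
ee_rot: [0.895, 0.362, 0.251, 0.069]
ft_force: [-2.7, 0.1, 3.3]
opening: 0.321
grip_force: 87.5
```

```bash
python3 -c "
from plan import *
rep('R',52)"
```

```text
t 15.275 tip gap/up/-ey mm [-9.92  0.93  0.46] toolframe correction to axis [-0.46 -0.93 -0.  ] rot err [  0.19  -0.12 -14.77] F axis 4.14 F lat up/-ey -0.67 -0.44 Tz 0.146 j6 2.2 op 0.321
```

Call:
servo_tool(
  series=[
    {"offset":[0,-0.4,0],"delta_rot":[0,0,4]},
    {"offset":[0,0,0],"delta_rot":[0,0,0]},
    {"offset":[0,0,0],"delta_rot":[0,0,0]},
  ],
)

```text
time: 15.65
tool_pos: [0.5833, -0.0773, 0.1744]
ee_rot: [0.907, 0.33, 0.254, 0.06]
ft_force: [-0.5, -2.4, 3.4]
opening: 0.32
grip_force: 87.5
```

```bash
python3 -c "
from plan import *
rep('R',52)"
```

```text
t 15.65 tip gap/up/-ey mm [-9.93  0.78  0.38] toolframe correction to axis [-0.44 -0.74 -0.  ] rot err [  0.21  -0.11 -18.76] F axis 3.38 F lat up/-ey 1.03 2.36 Tz 0.47 j6 2.27 op 0.32
```

Torque climbs past 0.4 N·m without the screw moving, so the right screw is at its stop. I'll back off, withdraw and go to the left screw.

Call:
servo_tool(
  series=[
    {"offset":[0,0,0],"delta_rot":[0,0,-7]},
    {"offset":[0,0,-5],"delta_rot":[0,0,-3]},
    {"offset":[0,0,-10],"delta_rot":[0,0,0]},
    {"offset":[0,0,-15],"delta_rot":[0,0,0]},
    {"offset":[0,0,-20],"delta_rot":[0,0,0]},
    {"offset":[0,0,-10],"delta_rot":[0,0,0]},
    {"offset":[0,0,0],"delta_rot":[0,0,0]},
    {"offset":[0,0,0],"delta_rot":[0,0,0]},
  ],
)

```text
time: 16.65
tool_pos: [0.5525, -0.0804, 0.2249]
ee_rot: [0.876, 0.407, 0.247, 0.081]
ft_force: [0.7, 0.0, -3.0]
opening: 0.317
grip_force: 86.7
```

```bash
python3 - <<'E'
from plan import *
T,S=cam('top'),cam('side')
print('R slot',slot(T,'R'),slot(S,'R'),'L',slot(T,'L'))
plan(*screw('L',139,.03),10)
E
```

```text
R slot 52.55268549762735 52.501382772338715 L 49.73488935935544
[{"offset": [10.7, -11.3, 1.9], "delta_rot": [0.0, -0.0, -9.6]}, {"offset": [12.5, -9.3, 1.9], "delta_rot": [0.0, -0.0, -9.6]}, {"offset": [13.8, -7.1, 1.9], "delta_rot": [0.0, -0.0, -9.6]}, {"offset": [14.8, -4.7, 1.9], "delta_rot": [0.0, -0.0, -9.6]}, {"offset": [15.4, -2.2, 1.9], "delta_rot": [0.0, -0.0, -9.6]}, {"offset": [15.6, 0.4, 1.9], "delta_rot": [0.0, -0.0, -9.6]}, {"offset": [15.3, 3.0, 1.9], "delta_rot": [0.0, -0.0, -9.6]}, {"offset": [14.6, 5.5, 1.9], "delta_rot": [0.0, -0.0, -9.6]}, {"offset": [13.4, 7.8, 1.9], "delta_rot": [0.0, -0.0, -9.6]}, {"offset": [11.9, 10.0, 1.9], "delta_rot": [0.0, -0.0, -9.6]}]
```

Call:
servo_tool(
  series=[
    {"offset":[10.7,-11.3,1.9],"delta_rot":[0,0,-9.6]},
    {"offset":[12.5,-9.3,1.9],"delta_rot":[0,0,-9.6]},
    {"offset":[13.8,-7.1,1.9],"delta_rot":[0,0,-9.6]},
    {"offset":[14.8,-4.7,1.9],"delta_rot":[0,0,-9.6]},
    {"offset":[15.4,-2.2,1.9],"delta_rot":[0,0,-9.6]},
    {"offset":[15.6,0.4,1.9],"delta_rot":[0,0,-9.6]},
    {"offset":[15.3,3.0,1.9],"delta_rot":[0,0,-9.6]},
    {"offset":[14.6,5.5,1.9],"delta_rot":[0,0,-9.6]},
    {"offset":[13.4,7.8,1.9],"delta_rot":[0,0,-9.6]},
    {"offset":[11.9,10.0,1.9],"delta_rot":[0,0,-9.6]},
  ],
)

```text
time: 18.0
tool_pos: [0.5444, 0.076, 0.2087]
ee_rot: [0.28, 0.924, 0.104, 0.238]
ft_force: [0.2, 0.8, -1.0]
opening: 0.313
grip_force: 86.7
```

Call:
servo_tool(
  series=[
    {"offset":[0,0,0],"delta_rot":[0,0,0]},
    {"offset":[0,0,0],"delta_rot":[0,0,0]},
    {"offset":[0,0,0],"delta_rot":[0,0,0]},
  ],
)

```text
time: 18.38
tool_pos: [0.5448, 0.0748, 0.2095]
ee_rot: [0.284, 0.923, 0.105, 0.238]
ft_force: [-0.1, 0.3, -2.0]
opening: 0.318
grip_force: 86.8
```

```bash
python3 -c "
from plan import *
rep('L',139)"
```

```text
t 18.375 tip gap/up/-ey mm [30.6   0.68  0.74] toolframe correction to axis [ 0.99  0.11 -0.  ] rot err [0.06 0.12 0.01] F axis -1.73 F lat up/-ey -1.03 -0.32 Tz 0.023 j6 0.74 op 0.318
```

Call:
servo_tool(
  series=[
    {"offset":[1,0.1,15],"delta_rot":[0,0,0]},
    {"offset":[0,0,12],"delta_rot":[0,0,0]},
    {"offset":[0,0,4],"delta_rot":[0,0,0]},
    {"offset":[0,0,4],"delta_rot":[0,0,0]},
    {"offset":[0,0,3],"delta_rot":[0,0,0]},
    {"offset":[0,0,3],"delta_rot":[0,0,0]},
    {"offset":[0,0,0],"delta_rot":[0,0,0]},
    {"offset":[0,0,0],"delta_rot":[0,0,0]},
  ],
)

```text
time: 19.38
tool_pos: [0.5644, 0.0783, 0.1742]
ee_rot: [0.283, 0.923, 0.105, 0.238]
ft_force: [-3.9, -1.6, 1.8]
opening: 0.316
grip_force: 87.4
```

```bash
python3 -c "
from plan import *
rep('L',139)"
```

```text
t 19.375 tip gap/up/-ey mm [-9.97  0.31 -0.49] toolframe correction to axis [-0.08 -0.57 -0.  ] rot err [0.09 0.13 0.12] F axis 3.62 F lat up/-ey -2.59 1.13 Tz -0.019 j6 0.74 op 0.316
```

Call:
servo_tool(
  series=[
    {"offset":[0,-0.5,0],"delta_rot":[0,0,8]},
    {"offset":[0,0,0],"delta_rot":[0,0,8]},
    {"offset":[0,0,0],"delta_rot":[0,0,8]},
    {"offset":[0,0,0],"delta_rot":[0,0,8]},
    {"offset":[0,0,0],"delta_rot":[0,0,8]},
    {"offset":[0,0,0],"delta_rot":[0,0,8]},
    {"offset":[0,0,0],"delta_rot":[0,0,6]},
    {"offset":[0,0,0],"delta_rot":[0,0,0]},
  ],
)

```text
time: 20.38
tool_pos: [0.5651, 0.078, 0.175]
ee_rot: [0.671, 0.694, 0.202, 0.165]
ft_force: [-0.8, -0.9, 2.6]
opening: 0.316
grip_force: 87.4
```

```bash
python3 -c "
from plan import *
rep('L',139)"
```

```text
t 20.375 tip gap/up/-ey mm [-9.61  1.55 -0.1 ] toolframe correction to axis [-0.23 -1.54 -0.01] rot err [  0.27   0.13 -53.81] F axis 2.69 F lat up/-ey 0.52 0.82 Tz 0.007 j6 1.68 op 0.316
```

Call:
servo_tool(
  series=[
    {"offset":[0,-0.8,0.3],"delta_rot":[0,0,7]},
    {"offset":[0,-0.5,0],"delta_rot":[0,0,7]},
    {"offset":[0,0,0],"delta_rot":[0,0,6]},
  ],
)

```text
time: 20.75
tool_pos: [0.565, 0.0779, 0.1749]
ee_rot: [0.782, 0.566, 0.229, 0.128]
ft_force: [1.0, -1.6, 4.1]
opening: 0.315
grip_force: 87.4
```

```bash
python3 - <<'E'
from plan import *
rep('L',139)
T,S=cam('top'),cam('side')
z=np.hstack([warp(c,d['L']-.004*ax,-ey,up,.03,380) for c in(T,S)]);cv2.imwrite('pics/z8.png',z)
E
```

```text
t 20.75 tip gap/up/-ey mm [-9.59  1.56  0.12] toolframe correction to axis [-0.55 -1.47 -0.01] rot err [  0.41   0.16 -73.95] F axis 3.14 F lat up/-ey 2.7 1.73 Tz 0.102 j6 2.03 op 0.315
```

View pics/z8.png

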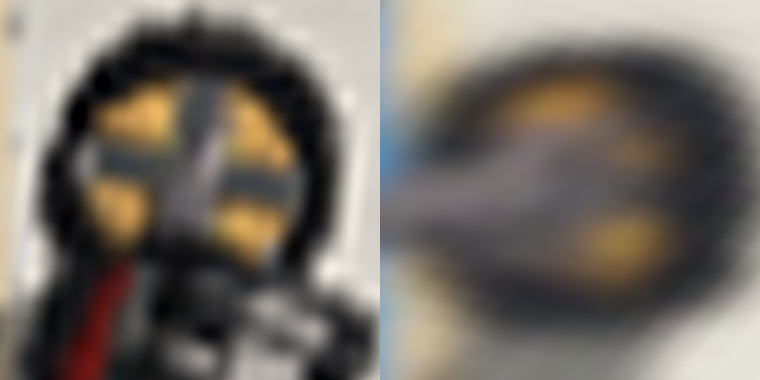

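The left screw is engaged and turning: the slot is at about 80° and the blade at about 65°. I'll continue in smaller steps.

Call:
servo_tool(
  series=[
    {"offset":[0,-0.5,0],"delta_rot":[0,0,6]},
    {"offset":[0,0,0],"delta_rot":[0,0,6]},
    {"offset":[0,0,0],"delta_rot":[0,0,4]},
    {"offset":[0,0,0],"delta_rot":[0,0,0]},
  ],
)

```text
time: 21.35
tool_pos: [0.5647, 0.0778, 0.1748]
ee_rot: [0.851, 0.454, 0.244, 0.096]
ft_force: [3.1, -4.1, 4.4]
opening: 0.32
grip_force: 87.4
```

```bash
python3 -c "
from plan import *
rep('L',139)"
```

```text
t 21.35 tip gap/up/-ey mm [-9.6   1.24  0.24] toolframe correction to axis [-0.63 -1.1  -0.01] rot err [  0.45   0.15 -89.63] F axis 2.48 F lat up/-ey 4.45 4.42 Tz 0.705 j6 2.3 op 0.32
```

Call:
servo_tool(
  series=[
    {"offset":[0,0,0],"delta_rot":[0,0,4]},
    {"offset":[0,0,0],"delta_rot":[0,0,4]},
  ],
)

```text
time: 21.6
tool_pos: [0.5647, 0.0777, 0.1747]
ee_rot: [0.881, 0.394, 0.25, 0.079]
ft_force: [3.4, -3.4, 4.6]
opening: 0.319
grip_force: 88.0
```

```bash
python3 -c "
from plan import *
rep('L',139)"
```

```text
t 21.6 tip gap/up/-ey mm [-9.64  1.2   0.32] toolframe correction to axis [-0.68 -1.03 -0.01] rot err [  0.46   0.15 -97.62] F axis 2.49 F lat up/-ey 4.92 3.81 Tz 1.715 j6 2.44 op 0.319
```

Call:
servo_tool(
  series=[
    {"offset":[0,0,0],"delta_rot":[0,0,-9]},
    {"offset":[0,0,0],"delta_rot":[0,0,-9]},
    {"offset":[0,0,-3],"delta_rot":[0,0,-5]},
    {"offset":[0,0,-10],"delta_rot":[0,0,0]},
    {"offset":[0,0,-15],"delta_rot":[0,0,0]},
    {"offset":[0,0,-20],"delta_rot":[0,0,0]},
    {"offset":[0,0,-15],"delta_rot":[0,0,0]},
    {"offset":[0,0,0],"delta_rot":[0,0,0]},
    {"offset":[0,0,0],"delta_rot":[0,0,0]},
  ],
)

```text
time: 22.72
tool_pos: [0.5312, 0.0745, 0.2265]
ee_rot: [0.787, 0.56, 0.228, 0.125]
ft_force: [-0.6, -0.2, -2.0]
opening: 0.316
grip_force: 86.8
```

```bash
python3 - <<'E'
from plan import *
T,S=cam('top'),cam('side')
print('R slot',slot(T,'R'),slot(S,'R'),'L',slot(T,'L'),slot(S,'L'))
s=manip.read_state();print(s['time'],s['joint_pos'].round(2))
plan([.3837,-.2726,.272],R.from_quat([.898,.441,0,.001]),10)
E
```

```text
R slot 52.57382918007732 52.704739592262186 L 70.13310701543574 71.40834492733688
22.825 [ 0.15 -0.27 -0.54  0.77 -0.01  2.05]
[{"offset": [-35.5, 1.7, -13.4], "delta_rot": [2.5, -1.7, 1.8]}, {"offset": [-35.8, 2.3, -12.4], "delta_rot": [2.5, -1.7, 1.8]}, {"offset": [-36.1, 3.0, -11.4], "delta_rot": [2.5, -1.7, 1.8]}, {"offset": [-36.3, 3.6, -10.4], "delta_rot": [2.5, -1.7, 1.8]}, {"offset": [-36.5, 4.4, -9.5], "delta_rot": [2.5, -1.7, 1.8]}, {"offset": [-36.6, 5.1, -8.6], "delta_rot": [2.5, -1.7, 1.8]}, {"offset": [-36.7, 5.9, -7.7], "delta_rot": [2.5, -1.7, 1.8]}, {"offset": [-36.7, 6.8, -6.9], "delta_rot": [2.5, -1.7, 1.8]}, {"offset": [-36.7, 7.7, -6.0], "delta_rot": [2.5, -1.7, 1.8]}, {"offset": [-36.6, 8.6, -5.3], "delta_rot": [2.5, -1.7, 1.8]}]
```

Call:
servo_tool(
  series=[
    {"offset":[-35.5,1.7,-13.4],"delta_rot":[2.5,-1.7,1.8]},
    {"offset":[-35.8,2.3,-12.4],"delta_rot":[2.5,-1.7,1.8]},
    {"offset":[-36.1,3.0,-11.4],"delta_rot":[2.5,-1.7,1.8]},
    {"offset":[-36.3,3.6,-10.4],"delta_rot":[2.5,-1.7,1.8]},
    {"offset":[-36.5,4.4,-9.5],"delta_rot":[2.5,-1.7,1.8]},
    {"offset":[-36.6,5.1,-8.6],"delta_rot":[2.5,-1.7,1.8]},
    {"offset":[-36.7,5.9,-7.7],"delta_rot":[2.5,-1.7,1.8]},
    {"offset":[-36.7,6.8,-6.9],"delta_rot":[2.5,-1.7,1.8]},
    {"offset":[-36.7,7.7,-6.0],"delta_rot":[2.5,-1.7,1.8]},
    {"offset":[-36.6,8.6,-5.3],"delta_rot":[2.5,-1.7,1.8]},
  ],
)

```text
time: 24.08
tool_pos: [0.3847, -0.2743, 0.2713]
ee_rot: [0.897, 0.443, 0.001, -0.004]
ft_force: [1.1, 0.5, -2.4]
opening: 0.322
grip_force: 86.6
```

Call:
servo_tool(
  series=[
    {"offset":[0,0,0],"delta_rot":[0,0,0]},
    {"offset":[0,0,0],"delta_rot":[0,0,0]},
    {"offset":[0,0,0],"delta_rot":[0,0,0]},
  ],
)

```text
time: 24.45
tool_pos: [0.3851, -0.2721, 0.2716]
ee_rot: [0.896, 0.444, 0.002, -0.003]
ft_force: [0.5, -0.4, -1.4]
opening: 0.318
grip_force: 86.5
```

```bash
python3 - <<'E'
from plan import *
s=manip.read_state();print(s['time'],s['tool_pos'],s['ee_rot'],s['joint_pos'].round(2))
plan([.3837,-.2726,.262],R.from_quat([.898,.441,0,.001]),1,s)
E
```

```text
24.45 [ 0.38505298 -0.27210181  0.27161792] [ 0.8961646   0.44370509  0.00175888 -0.00342264] [-0.62  0.03 -0.05  1.49  0.01  1.6 ]
[{"offset": [-1.3, -0.7, 9.6], "delta_rot": [-0.4, -0.4, 0.4]}]
```

Call:
servo_tool(
  series=[
    {"offset":[-1.3,-0.7,10],"delta_rot":[-0.4,-0.4,0.4]},
    {"offset":[0,0,0],"delta_rot":[0,0,0]},
    {"offset":[0,0,25],"delta_rot":[0,0,0]},
    {"offset":[0,0,25],"delta_rot":[0,0,0]},
    {"offset":[0,0,25],"delta_rot":[0,0,0]},
    {"offset":[0,0,25],"delta_rot":[0,0,0]},
    {"offset":[0,0,0],"delta_rot":[0,0,0]},
  ],
)

```text
time: 25.32
tool_pos: [0.3825, -0.2726, 0.1601]
ee_rot: [0.898, 0.44, -0.001, -0.0]
ft_force: [-0.8, 0.7, -2.0]
opening: 0.317
grip_force: 86.5
```

Call:
servo_tool(
  series=[
    {"offset":[0,0,12],"delta_rot":[0,0,0]},
    {"offset":[0,0,10],"delta_rot":[0,0,0]},
    {"offset":[0,0,8],"delta_rot":[0,0,0]},
    {"offset":[0,0,5],"delta_rot":[0,0,0]},
    {"offset":[0,0,3],"delta_rot":[0,0,0]},
    {"offset":[0,0,0],"delta_rot":[0,0,0]},
    {"offset":[0,0,0],"delta_rot":[0,0,0]},
  ],
)

```text
time: 26.2
tool_pos: [0.3838, -0.2738, 0.124]
ee_rot: [0.898, 0.44, 0.0, 0.001]
ft_force: [-0.1, 0.0, -2.7]
opening: 0.319
grip_force: 86.5
```

Still not touching the stand; about 2.5 mm to go.

Call:
servo_tool(
  series=[
    {"offset":[0,0.5,1.5],"delta_rot":[0,0,0]},
    {"offset":[0,0.3,1.3],"delta_rot":[0,0,0]},
    {"offset":[0,0,0],"delta_rot":[0,0,0]},
    {"offset":[0,0,0],"delta_rot":[0,0,0]},
  ],
)

```text
time: 26.7
tool_pos: [0.3843, -0.2741, 0.1212]
ee_rot: [0.898, 0.44, 0.0, 0.001]
ft_force: [-1.8, 1.7, 3.3]
opening: 0.322
grip_force: 87.1
```

Call:
servo_tool(
  series=[
    {"offset":[0,0,0],"delta_rot":[0,0,0]},
    {"offset":[0,0,0],"delta_rot":[0,0,0]},
    {"offset":[0,0,0],"delta_rot":[0,0,0]},
    {"offset":[0,0,0],"delta_rot":[0,0,0]},
    {"offset":[0,0,0],"delta_rot":[0,0,0]},
    {"offset":[0,0,0],"delta_rot":[0,0,0]},
    {"offset":[0,0,0],"delta_rot":[0,0,0]},
    {"offset":[0,0,0],"delta_rot":[0,0,0]},
  ],
  grip=1,
)

```text
time: 27.7
tool_pos: [0.3843, -0.2742, 0.121]
ee_rot: [0.898, 0.44, -0.0, 0.001]
ft_force: [0.0, 0.6, 0.4]
opening: 1.0
grip_force: 0.0
```

Call:
servo_tool(
  series=[
    {"offset":[0,0,-10],"delta_rot":[0,0,0]},
    {"offset":[0,0,-20],"delta_rot":[0,0,0]},
    {"offset":[0,0,-30],"delta_rot":[0,0,0]},
    {"offset":[0,0,-40],"delta_rot":[0,0,0]},
    {"offset":[-40,0,-40],"delta_rot":[0,0,0]},
    {"offset":[-60,0,-20],"delta_rot":[0,0,0]},
    {"offset":[-60,0,0],"delta_rot":[0,0,0]},
    {"offset":[0,0,0],"delta_rot":[0,0,0]},
    {"offset":[0,0,0],"delta_rot":[0,0,0]},
  ],
)

```text
time: 28.82
tool_pos: [0.2864, -0.3997, 0.2812]
ee_rot: [0.898, 0.44, 0.0, 0.001]
ft_force: [0.5, 0.5, -0.0]
opening: 1.003
grip_force: 0.0
```

```bash
python3 - <<'E'
from plan import *
T,S=cam('top'),cam('side');print(manip.read_state()['time'])
print('R',slot(T,'R'),'L',slot(T,'L'))
a=cv2.resize(T['pixels'][100:310,190:490],(400,280),interpolation=cv2.INTER_CUBIC);b=cv2.resize(S['pixels'][130:340,190:470],(400,300),interpolation=cv2.INTER_CUBIC)[:280]
e=cv2.resize(S['pixels'][220:310,240:340],(400,300),interpolation=cv2.INTER_CUBIC);f=cv2.resize(T['pixels'][220:280,370:450],(400,300),interpolation=cv2.INTER_CUBIC)
cv2.imwrite('pics/end.png',np.vstack([np.hstack([a,b]),np.hstack([f,e])])[:,:,::-1])
E
```

```text
28.925
R 52.55663460485958 L 70.02081795224925
```

View pics/end.png

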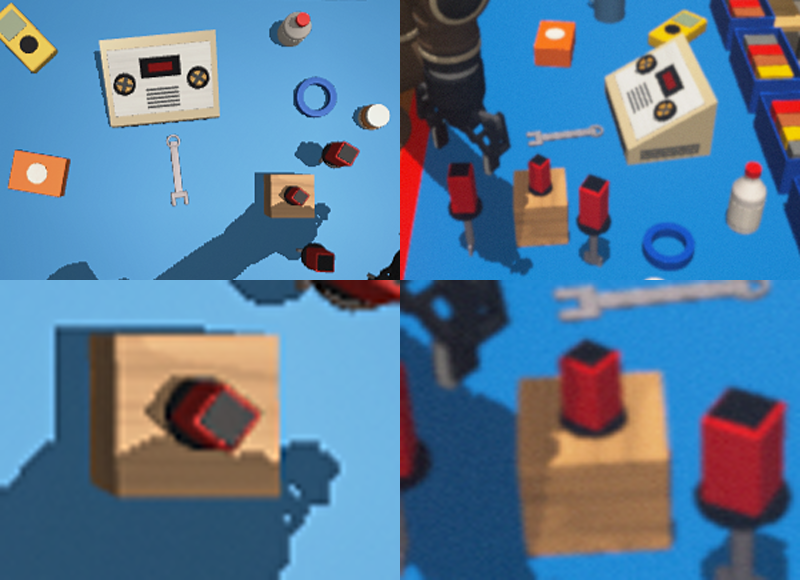

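The driver hangs upright in the stand at px (230,415) in the end picture. The screws have kept their angles and nothing else has moved, so I'll hand in.

```bash
python3 -c "
from bench import manip
print(manip.finish_job())"
```

```text
the job is handed in; nothing more can be done
None
```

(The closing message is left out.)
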